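# Offer up the lamp-holder cover to its junction box

### The arm

A 7-joint arm with a two-finger parallel gripper is mounted at the origin on a cart in front of the work surface, level with it; the furniture and walls round the work are solid. World frame = base frame: x ahead of the robot, y to its left, z up, the work surface at z = 0. Lengths are in m, angles in rad, forces in N, time in s.
With the tool pointing down it reaches from about 0.4 to 0.85 m from the base axis. Payload 6.9 kg.
Tool frame: the origin (TCP) lies midway between the tips of the shut fingers; the grasp point (between the pads) lies behind it (ctrl.pinch_z is the z of the grasp point in the tool frame, in m); z points along the fingers, y is the line along which they close (so a half turn about z gives the same grasp; the last joint's range is limited). The gripper opens to 85 mm and grips with 20 to 120 N. Pads are 22 mm wide; open, the fingers measure 114 mm over their backs; the gripper's body (76 mm by 85 mm) begins 54 mm behind the grasp point. The pads swing forward as they close: fully open they stand 13 mm farther back than shut.
Start: joints at [1.31, 0.507, -0.238, 1.5, 0.126, 1.149, -0.155], TCP at [0.224, -0.584, 0.231] pointing down, gripper open.
Joint ranges: [-3.08, 3.08], [-0.24, 2.05], [-1.43, 1.35], [0, 2.5], [-1.52, 4.66], [0.17, 1.96], [-2.89, 2.89]. Speed limits (rad/s): [2.39, 2.39, 3.14, 3.14, 3.14, 3.14, 3.14].

### API

Orientations are given as a unit quaternion [w, x, y, z].
In Python, from station import ctrl, get_state, vision, ticket, models gives the robot as it stands. Calls block until the motion is done:
- ctrl.movep(position, orientation): joint-space move of the TCP to a pose.
- ctrl.movel(position, frame=None, max_speed=0.15): straight line of the TCP; frame=None keeps the orientation; max_speed is the mean speed in m/s.
- ctrl.set_joints(angles): joint-space move.
- ctrl.ungrasp() and ctrl.close_gripper(force=None): open the fingers fully, or close them until they stop; force is the grip in N (None keeps the last).
- ctrl.pause(seconds).
- ctrl.ik(position, orientation): joint angles nearest the present ones, or None.
- get_state(): the state.
- vision.grab_frame(name): name is "side" or "top"; returns (picture, depth): 384x512x3 uint8, blue, green, red; 384x512 float32, m along the optical axis (not along the pixel's ray), 0 where there is no reading.
- vision.camera_info(name): a dict with "mtx" (3x3 intrinsics, pixels), "dist_coeffs" ([k1, k2, p1, p2, k3] as OpenCV has them; the pictures are not rectified), "R" (3x3) and "t" (3): a world point X has camera coordinates R X + t. Camera axes: x right, y down, z forward; pixel columns grow to the right and rows downward; lengths in m; the calibration is good to about 2 mm. A picture is of the moment at which its call begins. camera_info takes no time and is no camera call.
A pose or a line that the arm cannot do raises ctrl.Unreachable and nothing moves.
- ticket.close_job(): hands the job in; it is judged then, once.
Trained networks look in the newest picture that a camera, given by its name, has taken for a name from the list of things; names that differ only in an ending like _2 or _b are one class to them, and where a whole thing is asked for, a point or a joint stands for the part that bears it (a point fixed in the world has none). Each returns a list of dicts, best first, with "p" (0 to 1); they miss things now and then, are a little off and sometimes report something else, mostly with a low value. They report only what shows in the picture. A call takes as long as a camera call.
- models.recognise(camera, target): "point" ([column, row] in pixels, amid what is visible of it).
- models.masks_of(camera, target): "mask" (384x512 bool, what is visible of it) and "point" ([column, row] in pixels, amid what is visible of it).
The state is a dict: "time": time; "qpos": joint angles; "qd": joint speeds; "tau": joint torques, N m; "tcp_pos": TCP position; "eef_rot": TCP orientation; "contact_force": force on the tool from outside, world axes, zero at the start; "wrist_torque": the same for the moment, N m; "width": finger opening in m; "gripper_force": force on a finger pad.
Only numpy, scipy, OpenCV 4.12 (cv2) and the standard library are available. Lean on these libraries where they do the work, as an engineer would, in place of code of your own. Each camera call takes 0.05 s, during which the arm holds its last target. There are 200 camera calls.

### The job

Pick up the loose metal cover plate by the white porcelain lamp holder in its middle and hold it level over the open grey junction box, about 15 mm above the rim without touching it, each of its four holes lined up over a threaded hole of the box (either way round), so that I can start the screws. The porcelain is brittle, so grip it with no more than about 50 N, and do not knock the box or disturb the finial, screwdriver and tape measure. Finish while still holding the cover steady there: do not put it down or let go.

Things in the scene. Friction and masses are not known exactly. Their poses are not given: they have to be found in the camera images.
- cover: Loose metal cover plate, 120 (x) x 80 (y) x 5 mm, flat on the bench, 0.2 to 0.31 kg. White porcelain lamp holder fixed in its middle: square block 36 x 36 mm with flat sides parallel to the plate edges, 5 to 37 mm above the underside, round 33 mm collar on top up to 45 mm. Origin: centre of the underside, z up. 9 mm holes at x +-48, y +-28 mm; same after a half turn.
- junction_box: Open grey junction box, 120 (x) x 80 (y) x 42 mm, on a plywood board 170 x 120 x 12 mm fixed to the bench; left or right of the cover. Black cable entries stand 14 mm out of its short sides. Origin: centre of the board underside, on the bench; rim and corner posts end 54 mm above it. Brass threads in the posts at x +-48, y +-28 mm.
- hole0 (a point): Centre of a cover hole at the plate's underside, at +48, +28 mm in the cover's x, y
- hole1 (a point): Centre of a cover hole at the plate's underside, at -48, +28 mm in the cover's x, y
- hole2 (a point): Centre of a cover hole at the plate's underside, at -48, -28 mm in the cover's x, y
- hole3 (a point): Centre of a cover hole at the plate's underside, at +48, -28 mm in the cover's x, y
- thread0 (a point): Mouth of a threaded hole of the box, level with the rim, at +48, +28 mm in the box's x, y
- thread1 (a point): Mouth of a threaded hole of the box, level with the rim, at -48, +28 mm in the box's x, y
- thread2 (a point): Mouth of a threaded hole of the box, level with the rim, at -48, -28 mm in the box's x, y
- thread3 (a point): Mouth of a threaded hole of the box, level with the rim, at +48, -28 mm in the box's x, y
- finial: Bystander: dark turned walnut finial standing upright, 34 mm across, 62 mm high; origin at the centre of its foot
- driver: Bystander: small red screwdriver lying on the bench, 128 mm long (its x), 18 mm thick; origin at the middle of its underside
- tape_measure: Bystander: yellow tape measure lying flat, 64 x 71 x 35 mm; origin at the centre of its underside

How it is judged:
On the way:
1. The cover has been lifted clear of the bench in the fingers (height (world z) of cover above 0.03 m and contact force between the fingers and cover above 1 N), for 0.2 s.
At the end, for the whole second after the job is handed in: Cover still held and steady (under 15 mm/s), level within 4 degrees, underside 5 to 30 mm above the box rim, touching neither box nor bystanders, every plate hole within 4.5 mm sideways of a threaded hole (either way round) (((horizontal distance between hole0 and thread0 below 0.0045 m and horizontal distance between hole1 and thread1 below 0.0045 m and horizontal distance between hole2 and thread2 below 0.0045 m and horizontal distance between hole3 and thread3 below 0.0045 m) or (horizontal distance between hole0 and thread2 below 0.0045 m and horizontal distance between hole1 and thread3 below 0.0045 m and horizontal distance between hole2 and thread0 below 0.0045 m and horizontal distance between hole3 and thread1 below 0.0045 m)) and z of cover in the frame of junction_box between 0.059 and 0.084 m and angle between cover's own z axis and vertical below 0.07 rad and linear speed of cover below 0.015 m/s and contact force between the fingers and cover above 1 N and contact force between cover and junction_box below 0.2 N and contact force between cover and finial below 0.2 N and contact force between cover and driver below 0.2 N and contact force between cover and tape_measure below 0.2 N); the arm keeps its last pose, push and grip.
It fails at once if The cover is squeezed hard (more than 60 N on each pad, 120 N for both together) (contact force between the fingers and cover above 120 N).
It fails at once if The junction box is knocked (more than 5 N) (contact force between junction_box and anything else above 5 N).
It fails at once if The finial is moved by more than 20 mm or tipped (distance of finial from where it was at the start of the episode above 0.02 m or angle between finial's own z axis and vertical above 0.5 rad).
It fails at once if The screwdriver is moved by more than 20 mm (distance of driver from where it was at the start of the episode above 0.02 m).
It fails at once if The tape measure is moved by more than 20 mm (distance of tape_measure from where it was at the start of the episode above 0.02 m).
It also fails if it takes over 38 s, if anything falls off the work surface, if the arm or the gripper's body presses on something with over 40 N, if the wrist force passes 120 N, or if a joint passes its speed limit or range.

## Working session

There is one attempt and no reset: what is moved stays moved. The work goes in short steps, each a Python script; the robot and the scene stay as the last script left them, time stands still between calls to the robot, and variables do not carry over. Pictures are saved under pics/ and viewed, at most 10 in all, crops included, and the job is handed in when it is done.

```bash
ls; mkdir -p pics; cat > h.py <<'E'
import numpy as np, cv2
from station import ctrl, get_state, vision, ticket, models
def pts(cam, d, mask):
    i=vision.camera_info(cam); K=np.array(i["mtx"]);D=np.array(i["dist_coeffs"]);R=np.array(i["R"]);t=np.array(i["t"])
    v,u=np.nonzero(mask&(d>0)); z=d[v,u]
    n=cv2.undistortPoints(np.c_[u,v].astype(float).reshape(-1,1,2),K,D)[:,0]
    return (np.c_[n*z[:,None],z]-t)@R
def rect(P):
    (c,s,a)=cv2.minAreaRect((P[:,:2]*1000).astype(np.float32)); return c,s,a
E
python3 - <<'E'
from h import *
ims=[]
for c in("top","side"):
    p,d=vision.grab_frame(c); ims.append(p.copy()); np.save(f"/tmp/{c}.npy",d)
    for n in("cover","junction_box","finial","driver","tape_measure"):
        for r in models.masks_of(c,n)[:2]:
            if r["p"]<.3: continue
            P=pts(c,d,r["mask"]); np.savez(f"/tmp/{c}_{n}.npz",P=P,m=r["mask"])
            print(c,n,round(r["p"],2),np.round(r["point"]),len(P),np.percentile(P,[2,50,98],axis=0).round(3).tolist() if len(P) else 0)
for a,b in zip(ims,("top","side")): cv2.imwrite(f"pics/{b}0.png",a)
print(get_state(), ctrl.pinch_z)
E
```

```text
pics
top cover 0.66 [291. 191.] 1065 [[0.408, -0.259, -0.001], [0.464, -0.217, 0.006], [0.527, -0.178, 0.047]]
top junction_box 0.88 [146. 204.] 2181 [[0.381, 0.155, 0.007], [0.46, 0.218, 0.015], [0.547, 0.284, 0.056]]
top finial 0.62 [222. 185.] 91 [[0.493, -0.028, 0.027], [0.505, -0.014, 0.044], [0.52, 0.001, 0.06]]
top finial 0.45 [144. 201.] 2215 [[0.381, 0.155, 0.007], [0.461, 0.218, 0.015], [0.548, 0.286, 0.056]]
top driver 0.64 [217. 216.] 111 [[0.382, -0.01, 0.009], [0.414, -0.002, 0.015], [0.444, 0.006, 0.021]]
top tape_measure 0.73 [363. 172.] 505 [[0.477, -0.463, 0.004], [0.51, -0.429, 0.034], [0.546, -0.393, 0.039]]
top tape_measure 0.39 [222. 184.] 89 [[0.494, -0.028, 0.027], [0.505, -0.014, 0.044], [0.52, 0.001, 0.06]]
side cover 0.76 [292. 189.] 548 [[0.408, -0.255, -0.002], [0.459, -0.204, 0.004], [0.524, -0.174, 0.046]]
side junction_box 0.6 [210. 266.] 2206 [[0.38, 0.181, 0.002], [0.456, 0.24, 0.016], [0.546, 0.294, 0.054]]
side finial 0.68 [246. 211.] 133 [[0.494, -0.053, -0.003], [0.506, -0.004, 0.034], [0.552, 0.007, 0.059]]
side tape_measure 0.59 [312. 156.] 298
[... 202 characters left out ...]
': array([ 1.3104831 ,  0.50748534, -0.23758171,  1.50023229,  0.12567589,
        1.14892601, -0.15480883]), 'qd': array([-0.00057193, -0.00090468,  0.00067454, -0.00068425,  0.00084831,
       -0.00046731,  0.00040052]), 'tau': array([ 6.82260616e-04, -6.20038319e+01, -2.18378551e+00, -2.49871141e+01,
        1.38212694e-02,  2.33459599e-03, -4.66995198e-05]), 'tcp_pos': array([ 0.22352696, -0.58362105,  0.23127227]), 'eef_rot': array([-3.89824392e-05,  9.83324144e-01,  1.81861560e-01, -2.11791064e-07]), 'contact_force': array([-0.86804672,  0.2360192 ,  0.31393979]), 'wrist_torque': array([ 0.00316045, -0.00617598, -0.0242553 ]), 'gripper_force': 0.0, 'width': 0.08543966682984389} -0.0187
```

```bash
python3 - <<'E'
from h import *
d={c:np.load(f"/tmp/{c}.npy") for c in("top","side")}
for c in d:
    for n,lo,hi in(("cover",-.005,.012),("cover",.03,.06),("junction_box",.045,.07),("junction_box",.006,.018)):
        P=np.load(f"/tmp/{c}_{n}.npz")["P"]; Q=P[(P[:,2]>lo)&(P[:,2]<hi)]
        print(c,n,lo,len(Q),np.round(Q.mean(0),4),[np.round(x,1) for x in rect(Q)])
p=cv2.imread("pics/top0.png"); cv2.imwrite("pics/top1.png",cv2.resize(p[110:290,70:400],None,fx=2.42,fy=2.42,interpolation=cv2.INTER_CUBIC))
E
```

```text
top cover -0.005 892 [ 0.4668 -0.2184  0.0048] [array([ 468.4, -220.1]), array([125.7,  84. ]), np.float64(7.9)]
top cover 0.03 149 [ 0.4656 -0.2184  0.0419] [array([ 467. , -219.2]), array([36.2, 35.9]), np.float64(10.7)]
top junction_box 0.045 333 [0.4639 0.2213 0.0523] [array([465.8, 221.1]), array([ 80.2, 135.1]), np.float64(76.7)]
top junction_box 0.006 1353 [0.4589 0.2158 0.0129] [array([465.2, 221.1]), array([119.3, 171. ]), np.float64(76.4)]
side cover -0.005 406 [ 0.463  -0.2091  0.0034] [array([ 467.2, -214.5]), array([122.1,  85. ]), np.float64(8.6)]
side cover 0.03 87 [ 0.4649 -0.2097  0.0398] [array([ 467.3, -213.2]), array([36. , 37.8]), np.float64(8.6)]
side junction_box 0.045 358 [0.4638 0.2269 0.051 ] [array([467.5, 224.5]), array([ 84. , 123.2]), np.float64(77.0)]
side junction_box 0.006 1063 [0.4541 0.242  0.0116] [array([467.2, 226. ]), array([121.1, 174.2]), np.float64(76.9)]
```

View pics/top1.png

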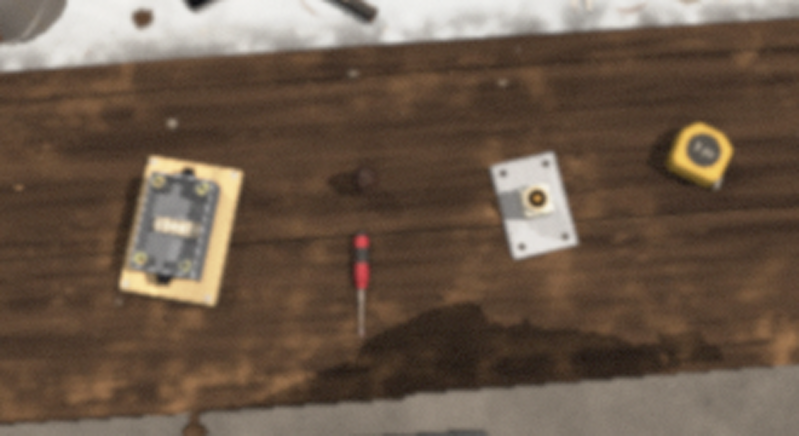

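View pics/side0.png

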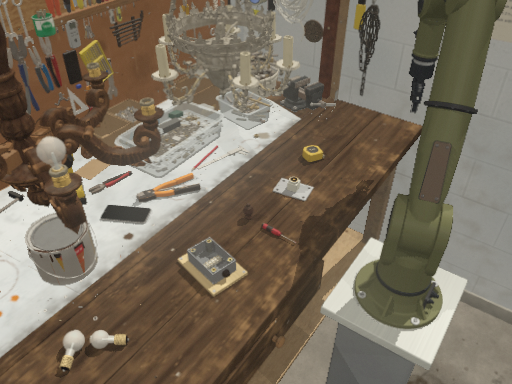

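```bash
cat >> h.py <<'E'
def ray(cam,uv,z):
    i=vision.camera_info(cam); K=np.array(i["mtx"]);D=np.array(i["dist_coeffs"]);R=np.array(i["R"]);t=np.array(i["t"])
    n=cv2.undistortPoints(np.array(uv,float).reshape(-1,1,2),K,D)[:,0]
    r=np.c_[n,np.ones(len(n))]@R; c=-R.T@t
    return c+r*((z-c[2])/r[:,2])[:,None]
def find(cam,target,z,n=5,pmin=.15):
    L=[r for r in models.recognise(cam,target) if r["p"]>pmin]
    return [(round(float(r["p"]),2),np.round(r["point"],1).tolist(),(ray(cam,r["point"],z)[0,:2]*1000).round(1).tolist()) for r in L[:n]]
E
python3 - <<'E'
from h import *
for c in("top","side"):
    vision.grab_frame(c)
    i=vision.camera_info(c); print(c,(-np.array(i["R"]).T@np.array(i["t"])).round(3))
    for n,z in [("hole%d"%k,.005) for k in range(4)]+[("thread%d"%k,.054) for k in range(4)]:
        print(n,find(c,n,z))
# plate outline / rim silhouette fits
for c in("top","side"):
    for n,z in(("cover",.005),):
        m=np.load(f"/tmp/{c}_{n}.npz")["m"].astype(np.uint8)
        cn=max(cv2.findContours(m,0,cv2.CHAIN_APPROX_NONE)[0],key=len)[:,0]
        print(c,n,[np.round(x,1) for x in rect(ray(c,cn,z))])
E
```

```text
top [ 0.241 -0.078  1.179]
hole0 [(0.96, [290.3, 193.1], [470.8, -219.8])]
hole1 [(0.96, [290.3, 193.1], [470.8, -219.8])]
hole2 [(0.96, [290.3, 193.1], [470.8, -219.8])]
hole3 [(0.96, [290.3, 193.1], [470.8, -219.8])]
thread0 [(0.61, [145.3, 206.3], [451.4, 208.1]), (0.43, [291.8, 193.3], [460.4, -218.2])]
thread1 [(0.61, [145.3, 206.3], [451.4, 208.1]), (0.43, [291.8, 193.3], [460.4, -218.2])]
thread2 [(0.61, [145.3, 206.3], [451.4, 208.1]), (0.43, [291.8, 193.3], [460.4, -218.2])]
thread3 [(0.61, [145.3, 206.3], [451.4, 208.1]), (0.43, [291.8, 193.3], [460.4, -218.2])]
side [-0.134  0.871  0.974]
hole0 [(0.7, [292.3, 187.2], [472.3, -219.6])]
hole1 [(0.7, [292.3, 187.2], [472.3, -219.6])]
hole2 [(0.7, [292.3, 187.2], [472.3, -219.6])]
hole3 [(0.7, [292.3, 187.2], [472.3, -219.6])]
thread0 [(0.59, [211.6, 266.5], [436.3, 257.1])]
thread1 [(0.59, [211.6, 266.5], [436.3, 257.1])]
thread2 [(0.59, [211.6, 266.5], [436.3, 257.1])]
thread3 [(0.59, [211.6, 266.5], [436.3, 257.1])]
top cover [array([ 467.4, -219.4]), array([124.7,  82.9]), np.float64(7.8)]
side cover [array([ 467.5, -225.2]), array([119.3, 108. ]), np.float64(8.5)]
```

```bash
cat >> h.py <<'E'
def refine(img,uv,sign,r=3):
    g=(img.astype(float).sum(2)/3*(-1) if sign=="dark" else (img[...,1].astype(float)+img[...,2])/2-img[...,0])
    u,v=map(int,np.round(uv)); w=g[v-r:v+r+1,u-r:u+r+1]; w=np.clip(w-np.median(w),0,None)**2
    Y,X=np.mgrid[v-r:v+r+1,u-r:u+r+1]; return [(w*X).sum()/w.sum(),(w*Y).sum()/w.sum()]
M=np.array([[48,28],[-48,28],[-48,-28],[48,-28]])/1000
def fit(W):   # W in order +x+y,-x+y,-x-y,+x-y
    W=np.asarray(W)[:,:2]; c=W.mean(0); a,b=M,W-c
    th=np.arctan2((a[:,0]*b[:,1]-a[:,1]*b[:,0]).sum(),(a*b).sum())
    R=np.array([[np.cos(th),-np.sin(th)],[np.sin(th),np.cos(th)]])
    return c,np.degrees(th),np.linalg.norm(b-a@R.T,axis=1)*1000
E
python3 - <<'E'
from h import *
p=cv2.imread("pics/top0.png")
f=lambda L:np.array(L)/2.42+[70,110]-.3
for nm,L,s,z in(("cover",[(503,173),(522,246),(565,237),(545,163)],"dark",.005),("box",[(158,182),(140,258),(184,267),(202,188)],"yellow",.054)):
    q=[refine(p,refine(p,x,s),s) for x in f(L)]; W=ray("top",q,z)
    print(nm,np.round(f(L),1).tolist(),np.round(q,1).tolist(),W.round(4)[:,:2].tolist(),*fit(W))
E
```

```text
cover [[277.6, 181.2], [285.4, 211.4], [303.2, 207.6], [294.9, 177.1]] [[276.6, 181.1], [285.1, 212.2], [304.7, 208.0], [294.8, 176.6]] [[0.511, -0.1813], [0.4136, -0.199], [0.4223, -0.259], [0.521, -0.2383]] [ 0.46696872 -0.21940117] 10.540177990088909 [2.59893887 1.98165455 4.20900678 1.75475147]
box [[135.0, 184.9], [127.6, 216.3], [145.7, 220.0], [153.2, 187.4]] [[135.0, 183.6], [127.2, 216.5], [146.7, 219.5], [153.8, 187.2]] [[0.5209, 0.2375], [0.4252, 0.2613], [0.4125, 0.2046], [0.5064, 0.1821]] [0.46624969 0.22137687] -13.70478926750208 [1.455265   1.73298418 1.04037257 0.72001583]
```

```bash
cat >> h.py <<'E'
def q(deg): a=np.radians(deg)/2; return [0,np.cos(a),np.sin(a),0]
def st():
    s=get_state(); print(round(s["time"],2),s["tcp_pos"].round(4),s["contact_force"].round(1),"w",round(s["width"],4),"f",round(s["gripper_force"],1),flush=True)
E
python3 - <<'E'
from h import *
print(ctrl.ik([.467,-.217,.15],q(9)),ctrl.ik([.466,.223,.2],q(-13.7)))
ctrl.movep([.467,-.217,.15],q(9)); st()
ctrl.movel([.467,-.217,.05]); st()
for c in("top","side"):
    p,d=vision.grab_frame(c); cv2.imwrite(f"pics/{c}2.png",p)
a=cv2.imread("pics/top2.png")[140:250,230:350]; b=cv2.imread("pics/side2.png")[110:220,240:360]
cv2.imwrite("pics/pre.png",cv2.resize(np.hstack([a,b]),None,fx=3.3,fy=3.3,interpolation=cv2.INTER_CUBIC))
E
```

```text
[ 0.60589776  0.43259975 -0.31263768  1.90250734  0.17518903  0.83277499
 -1.21180034] [ 0.1249976   0.48697703 -0.92879101  1.82506604  0.44550476  1.0546851
 -2.78496594]
3.14 [ 0.4668 -0.2183  0.1501] [ 0.8 -0.1  0.5] w 0.0854 f 0.0
3.96 [ 0.4674 -0.2174  0.0505] [-1.  -0.1  0.3] w 0.0855 f 0.0
```

View pics/pre.png

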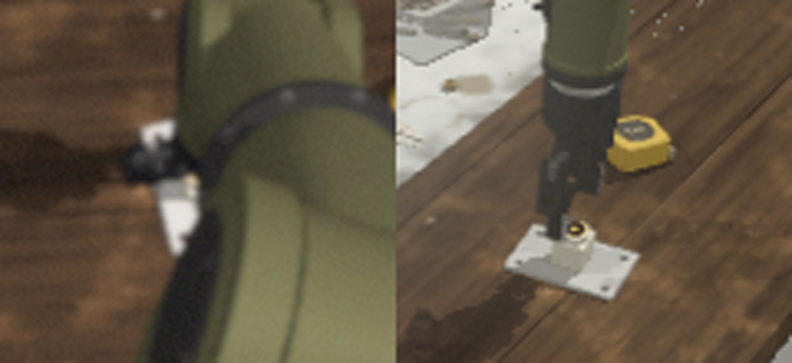

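```bash
python3 - <<'E'
from h import *
i=vision.camera_info("side"); R=np.array(i["R"])
for X in([.467,-.217,.045],[.467-.0067,-.217+.0425,.063],[.467+.0067,-.217-.0425,.063],[.467,-.217,.15]):
    u=cv2.projectPoints(np.array([X]),cv2.Rodrigues(R)[0],np.array(i["t"]),np.array(i["mtx"]),np.array(i["dist_coeffs"]))[0].ravel()
    print(X,u.round(1),((u-[240,110])*3.3+[396,0]).round(0))
E
```

```text
[0.467, -0.217, 0.045] [293.9 178.9] [574. 227.]
[0.46030000000000004, -0.1745, 0.063] [289.2 181.5] [558. 236.]
[0.4737, -0.2595, 0.063] [299.  167.9] [591. 191.]
[0.467, -0.217, 0.15] [295.7 153. ] [580. 142.]
```

```bash
python3 - <<'E'
from h import *
ctrl.movel([.467,-.217,.010],max_speed=.06); st()
if abs(get_state()["contact_force"][2])<6:
    ctrl.close_gripper(40); st(); ctrl.pause(.3); st()
    p=get_state()["tcp_pos"]
    ctrl.movel([.467,-.217,.05],max_speed=.05); st()
    p,d=vision.grab_frame("side"); cv2.imwrite("pics/lift.png",cv2.resize(p[110:220,240:360],None,fx=5,fy=5,interpolation=cv2.INTER_CUBIC))
E
```

```text
4.88 [ 0.4671 -0.217   0.01  ] [-0.  -0.2  0.9] w 0.0854 f 0.0
5.39 [ 0.4674 -0.2176  0.0106] [-0.4 -1.7  5.5] w 0.0351 f 41.0
5.69 [ 0.4674 -0.2176  0.0106] [-0.7 -2.1  6. ] w 0.0351 f 41.0
6.64 [ 0.4668 -0.217   0.0498] [-1.4  0.4 -3. ] w 0.0357 f 40.1
```

View pics/lift.png

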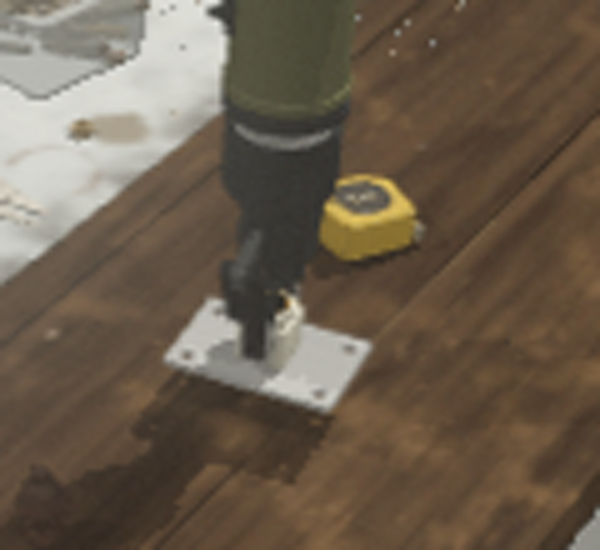

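```bash
python3 - <<'E'
from h import *
ctrl.movel([.467,-.217,.20],max_speed=.12); st()
for z in(.2,.0795): print(ctrl.ik([.466,.223,z],q(-13.3)))
ctrl.movep([.4665,.223,.20],q(-13.3)); st()
ctrl.movel([.4665,.223,.115],max_speed=.08); st()
for c in("top","side"):
    p,d=vision.grab_frame(c); cv2.imwrite(f"pics/{c}3.png",p); np.save(f"/tmp/{c}3.npy",d)
    for n in("cover","junction_box"):
        for r in models.masks_of(c,n)[:1]:
            P=pts(c,d,r["mask"]); np.savez(f"/tmp/{c}3_{n}.npz",P=P,m=r["mask"]); print(c,n,r["p"],r["point"],len(P))
a=cv2.imread("pics/top3.png")[140:260,80:200]; b=cv2.imread("pics/side3.png")[190:310,150:270]
cv2.imwrite("pics/over.png",cv2.resize(np.hstack([a,b]),None,fx=3.3,fy=3.3,interpolation=cv2.INTER_CUBIC))
E
```

```text
8.09 [ 0.4666 -0.2169  0.1993] [-0.5  0.1 -2.8] w 0.0352 f 40.1
[-0.19561191  0.38616286 -0.42094771  1.82873865  0.18821422  0.96588235
 -2.49958331]
[-0.28031804  0.53398071 -0.31541217  1.97720951  0.25755649  0.66853975
 -2.56089946]
9.71 [0.467  0.2217 0.1998] [-0.4 -0.  -2.3] w 0.0352 f 40.2
10.93 [0.4668 0.2232 0.1155] [ 0.3 -0.1 -3.1] w 0.0352 f 40.2
top cover 0.64 [144.5, 181.7] 146
top junction_box 0.71 [159.4, 193.5] 552
side cover 0.62 [210.4, 242.4] 795
side junction_box 0.81 [212.6, 267.6] 1825
```

View pics/over.png

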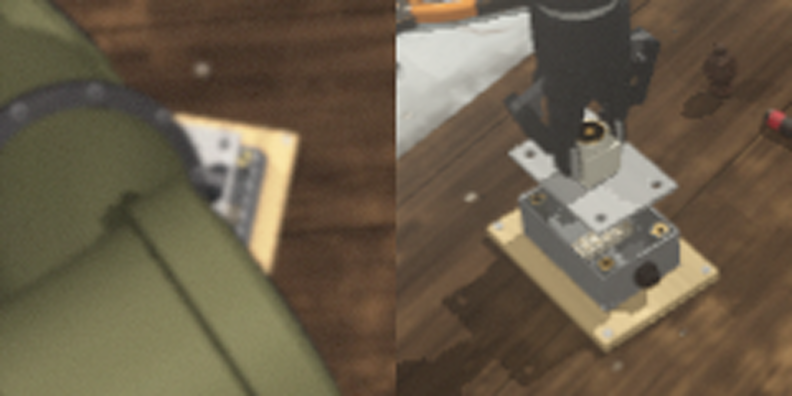

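```bash
cat >> h.py <<'E'
def fit3(W):
    W=np.asarray(W)[:,:2]; a=M[:3]-M[:3].mean(0); b=W-W.mean(0)
    th=np.arctan2((a[:,0]*b[:,1]-a[:,1]*b[:,0]).sum(),(a*b).sum())
    R=np.array([[np.cos(th),-np.sin(th)],[np.sin(th),np.cos(th)]])
    return (W.mean(0)-R@M[:3].mean(0)).round(4),np.degrees(th).round(1),(np.linalg.norm(b-a@R.T,axis=1)*1000).round(1)
E
python3 - <<'E'
from h import *
p=cv2.imread("pics/side3.png")
f=lambda L:(np.array(L)-[396,0])/3.3+[150,190]-.35
for nm,L,s,z in(("cover",[(530,153),(600,217),(656,184)],"dark",.110),("box",[(538,198),(605,263),(659,229)],"yellow",.054)):
    g=f(L); k=[refine(p,x,s,2) for x in g]; print(g.round(1).tolist(),np.round(k,1).tolist())
    print(nm,*fit3(ray("side",g,z)),*fit3(ray("side",k,z)))
P=np.load("/tmp/side3_cover.npz")["P"]; Q=P[abs(P[:,2]-.109)<.006]; print(len(Q),[np.round(x,1) for x in rect(Q)])
A=np.c_[Q[:,:2],np.ones(len(Q))]; print(np.linalg.lstsq(A,Q[:,2],rcond=None)[0], Q[:,2].mean())
P=np.load("/tmp/side3_junction_box.npz")["P"]; 
for lo,hi in((.047,.06),(.006,.018)):
    Q=P[(P[:,2]>lo)&(P[:,2]<hi)]; print(len(Q),[np.round(x,1) for x in rect(Q)],Q[:,2].max())
E
```

```text
[[190.3, 236.0], [211.5, 255.4], [228.4, 245.4]] [[190.2, 236.2], [211.6, 255.6], [228.5, 245.6]]
cover [0.4659 0.2268] -13.5 [0.5 0.5 0.1] [0.4654 0.2273] -13.4 [0.3 0.4 0.1]
[[192.7, 249.6], [213.0, 269.3], [229.3, 259.0]] [[192.3, 249.9], [213.2, 269.6], [229.1, 258.9]]
box [0.4667 0.2238] -13.8 [0.9 0.4 0.8] [0.467  0.2246] -12.9 [0.8 0.9 1.1]
579 [array([464.2, 227.2]), array([ 82.6, 119.7]), np.float64(76.3)]
[0.00475776 0.00303214 0.10580635] 0.10865864237754284
218 [array([467. , 226.1]), array([ 80.3, 123.6]), np.float64(76.4)] 0.05649875316367814
939 [array([466. , 225.2]), array([122.2, 174. ]), np.float64(76.1)] 0.017962018631026033
```

```bash
python3 - <<'E'
from h import *
ctrl.movel([.4677,.2208,.10],max_speed=.05)
ctrl.movel([.4677,.2208,.0795],max_speed=.03); ctrl.pause(.5); st()
p,d=vision.grab_frame("side"); cv2.imwrite("pics/side4.png",p)
r=models.masks_of("side","cover")[0]; P=pts("side",d,r["mask"]); Q=P[abs(P[:,2]-.074)<.007]; print(r["p"],len(Q),[np.round(x,1) for x in rect(Q)],Q[:,2].mean())
b=p[190:310,150:270]
cv2.imwrite("pics/fin.png",cv2.resize(b,None,fx=5,fy=5,interpolation=cv2.INTER_CUBIC))
E
```

```text
13.01 [0.4677 0.2208 0.0795] [-0.8 -0.5 -3.2] w 0.0352 f 40.2
0.85 561 [array([467.7, 225.5]), array([ 80.1, 121.9]), np.float64(76.8)] 0.0727409613219806
```

View pics/fin.png

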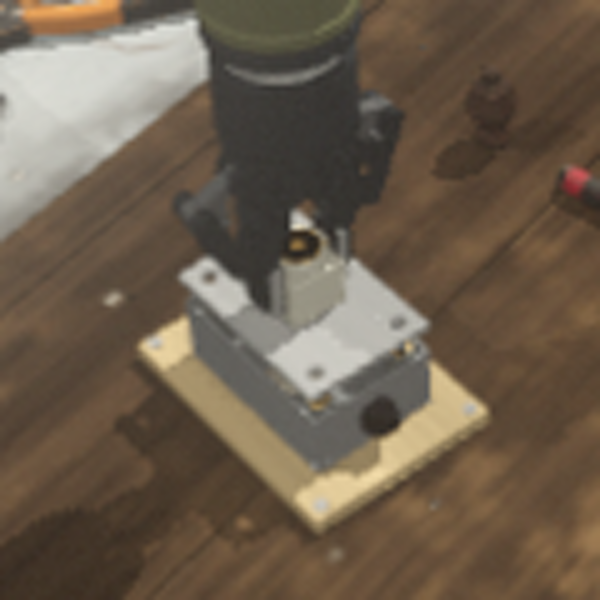

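```bash
python3 - <<'E'
from h import *
p=cv2.imread("pics/side4.png"); g=np.array([(209,276),(316,373),(398,322)])/5+[150,190]-.4
print(*fit3(ray("side",g,.074)),*fit3(ray("side",[refine(p,x,"dark",2) for x in g],.074)))
E
```

```text
[0.467  0.2244] -12.9 [0.1 0.1 0.1] [0.4668 0.2245] -13.1 [0.2 0.6 0.3]
```

The cover's hole pattern reads (0.467, 0.2245) at −13°, matching the box threads, (0.467, 0.2245) at about −13.3°, in the same camera. The gap to the rim is about 15 mm, so I'm handing in.

```bash
python3 -c "
from h import *
st(); print(ticket.close_job()); st()"
```

```text
13.11 [0.4677 0.2208 0.0795] [ 0.   0.1 -3.3] w 0.0357 f 40.2
the job is handed in; nothing more can be done
None
the job is handed in; nothing more can be done
```

The job is handed in at about 13 s: the cover is held level at about 40 N, some 15 mm above the rim, with its holes measured within about 1 mm of the threads in the side camera; the judge's verdict was not reported.

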